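# Free a test cassette stuck in the reader with a hooked pick

## Task

A used test cassette is stuck in the slot of the cassette reader. Take the hooked pick from its stand, reach it into the slot, feel for the window in the cassette's loose shutter, catch it with the barb and drag the cassette gently out until it lies flat on the reader's landing tray, wholly clear of the slot; then put the pick back upright in its stand as it was and let go. Feel your way: never press or pull hard with the pick on the cassette or the reader (over about 10 N breaks them), do not touch the cassette with the fingers, and leave the other things where they are.

Things in the scene. Friction and masses are not known exactly. Their poses are not given: they have to be found in the camera images.
- reader: White bench-top cassette reader with dark floor, fixed, 76 wide (y), 53 high, its rear (x 107 to 137) raised to 79. Origin on the table under the middle of the slot's mouth; x runs into the slot, z up. Slot: floor 20 above the table, 28 wide (y -14 to 14), 125 deep, underside of its clear roof at z 49; open only at the mouth (x 0).
- reader_tray (a point): Middle of the reader's landing tray, on its floor (x -54, z 20 in the reader's frame; level with the slot floor). The tray is open above, lies before the mouth (x -108 to 0) between side rails 9 high with inner faces at y -14 and 14; a lip 4 high closes its front end (x -108 to -104).
- reader_pad (a point): In the slot at x 55, y 12 of the reader: a small rubber pad on a spring that pushes the cassette towards -y, against the slot's wall, with about 4 N. Dragging the cassette takes about 2 to 6 N until its rear end has passed the pad, then almost nothing. The pad moves 1 further in when nothing stands before it.
- cassette: White plastic test cassette, 70 long (x), 26 wide (y), 8 thick, about 50 g; origin at the centre of its underside. It starts flat on the slot floor, wholly inside, axes parallel to the reader's, its nearer end 8 to 24 inside the mouth, touching the -y wall. Its rear end is out of the pick's reach.
- cassette_top (a point): Centre of the cassette's top face (z 8). Here is an opening 34 long (x), 16 wide, filled by a stiff white shutter that has worked loose: its top stands 0 to 4 proud of the face, differently each time. Through it goes the window, the only place to hook: 11 long (x), 16 wide, upright edges, bottom at z 3, its centre anywhere at x -10 to 10. Shifting the shutter takes 14 N.
- pick: Rigid hooked pick, 90 g. Upright handle 16 (x) by 14 (y), 95 high, the upper 65 black, to be gripped across x or y. Origin: centre of the handle's bottom end, z up the handle. From there a level steel shank 6 by 6 runs along +x to x 88 (z 0 to 6), ending in a barb that points down: x 83 to 88, 7 wide (y), z -6 to 0. It starts upright in its stand.
- pick_barb (a point): Middle of the lower end of the pick's barb: x 85.5, y 0, z -6 in the pick's frame.
- stand: Fixed aluminium pick stand, x along its groove, origin on the table. Base block x -25 to 60, 36 wide, 20 high; on it cheeks (x -25 to 40) leave a groove 18 wide (y -9 to 9), 52 high, then lips flaring outwards to 64 high. A wall closes the groove behind x -17. The pick belongs with its origin at about x 0, y 0, z 20, shank along +x, barb hanging beyond the block.
- tube_rack: Bystander: white rack 50 by 130, with five capped tubes, 68 high. Origin at the centre of its underside.
- spares: Bystander: stack of three spare cassettes, 70 by 26, 24 high. Origin at the centre of its underside.
- marker: Bystander: orange marker pen with black cap, about 143 long, 17 high. Origin under its barrel.
- glove_box: Bystander: blue glove carton, 120 by 220, 75 high. Origin at the centre of its underside.

How it is judged:
On the way, in this order (a step that is already met when the one before it is completed fails the run):
1. the pick is lifted out of its stand ((z of pick in the frame of stand above 0.05 m or horizontal distance between pick and stand above 0.15 m)), for 0.1 s.
2. the cassette lies flat on the landing tray, wholly clear of the slot (x of cassette in the frame of reader between -0.075 and -0.037 m and y of cassette in the frame of reader between -0.01 and 0.01 m and z of cassette in the frame of reader between 0.015 and 0.025 m and angle between cassette's own z axis and vertical below 0.12 rad), for 0.2 s.
At the end, for the whole second after the job is handed in: Cassette at rest, flat (0.12 rad) on the tray, centre 37 to 75 mm before the mouth, within 10 mm of the middle line. Pick at rest in its stand: origin within 16 mm along and 9 mm across the groove, 14 to 28 mm above the table, tilt under 0.25 rad (all of step 2 and z of pick in the frame of stand between 0.014 and 0.028 m and x of pick in the frame of stand between -0.016 and 0.016 m and y of pick in the frame of stand between -0.009 and 0.009 m and angle between pick's own z axis and vertical below 0.25 rad and linear speed of each of cassette, pick below 0.02 m/s); the robot touches nothing.
It fails at once if the pick presses or pulls on the cassette with more than 10 N (contact force between pick and cassette above 10 N).
It fails at once if the pick presses on the reader with more than 10 N (contact force between pick and reader above 10 N).
It fails at once if the fingers touch the cassette (contact force between the fingers and cassette above 0.3 N).
It fails at once if a bystander is moved by more than 20 mm (distance of any of tube_rack, spares, marker, glove_box from where it was at the start of the episode above 0.02 m).
It also fails if it takes over 72 s, if anything falls off the work surface, if the arm or the gripper's body presses on something with over 40 N, if the wrist force passes 120 N, or if a joint passes its speed limit or range.

## Robot

A 6-joint arm with a two-finger parallel gripper is mounted at the origin on the work surface. World frame = base frame: x ahead of the robot, y to its left, z up, the work surface at z = 0. Lengths are in m, angles in rad, forces in N, time in s.
With the tool pointing down it reaches from about 0.2 to 0.875 m from the base axis. Payload 3.4 kg.
Tool frame: the origin (TCP) lies at the very end of the fingers, on their centre line; the grasp point (between the pads) lies 19 mm behind it; x points along the fingers, z is the direction in which the jaws open and shut, and the axes are right-handed (so a half turn about x gives the same grasp; the last joint's range is limited). The gripper opens to 94 mm and grips with 3 to 60 N. Pads are 16 mm wide; open, the fingers measure 119 mm over their backs; the gripper's body (75 mm by 177 mm) begins 78 mm behind the grasp point.
Start: joints at [1.087, 0.276, 1.505, -0, 1.361, -0.121], TCP at [0.204, 0.538, 0.205] pointing down, gripper open.
Joint ranges: [-2.89, 2.89], [-0.75, 2.08], [0.22, 2.7], [-1.18, 4.32], [0.11, 2.71], [-2.7, 2.7]. Speed limits (rad/s): [2.57, 2.57, 3.14, 3.14, 3.14, 3.14].

## Interface

Orientations are given as a rotation vector (axis times angle).
In Python, from cell import bot gives the robot as it stands. Calls block until the motion is done:
- bot.movep(position, orientation): joint-space move of the TCP to a pose.
- bot.move_linear(position, rot=None, v=0.15, stop_force=None): straight line of the TCP; rot=None keeps the orientation; v is the mean speed in m/s. With stop_force (N) it stops when the force on the tool has changed by that much, and returns True; else False.
- bot.move_j(angles): joint-space move.
- bot.release() and bot.clamp(): open the fingers fully, or close them until they stop; the grip force is fixed at half the most.
- bot.dwell(seconds).
- bot.inverse_kinematics(position, orientation): joint angles nearest the present ones, or None.
- bot.state(): the state.
- bot.grab_frame(name): name is "side" or "top" or "wrist"; returns the picture (480x640x3 uint8, red, green, blue); there is no depth.
- bot.camera_model(name): a dict with "camera_matrix" (3x3 intrinsics, pixels), "k1" (the pictures are not rectified: a ray, as slopes to the right and down, at radius r is drawn at 1 + k1 r^2 times it, then the intrinsics apply), "rvec" (rotation vector, rad) and "tvec" (3), from world to camera coordinates, as OpenCV has them; the wrist camera has in their place "hand_eye" (4x4, takes a point from camera to tool coordinates, whose origin is the TCP and whose axes are the tool frame's). Camera axes: x right, y down, z forward; pixel columns grow to the right and rows downward; lengths in m; the calibration is good to about 2 mm. A picture is of the moment at which its call begins: read the wrist's pose just before it. camera_model takes no time and is no camera call.
A pose or a line that the arm cannot do raises bot.PlanningError and nothing moves.
- bot.hand_in(): hands the job in, once; it reports no verdict.
The state is a dict: "clock": time; "joints": joint angles; "qvel": joint speeds; "effort": joint torques, N m; "tool_pos": TCP position; "eef_rot": TCP orientation; "ft_force": force on the tool from outside, world axes, zero at the start; "moment": the same for the moment, N m; "opening": finger opening in m.
Only numpy, scipy, OpenCV 4.12 (cv2) and the standard library are available. Lean on these libraries where they do the work, as an engineer would, in place of code of your own. Each camera call takes 0.05 s, during which the arm holds its last target.

## Working session

There is one attempt and no reset: what is moved stays moved. The work goes in short steps, each a Python script; the robot and the scene stay as the last script left them, time stands still between calls to the robot, and variables do not carry over. Pictures are saved under pics/ and viewed, and the job is handed in when it is done.

```bash
ls; mkdir -p pics; python3 - <<'E'
from cell import bot
import cv2
s=bot.state(); print(s)
for n in ["side","top","wrist"]:
    print(n,bot.camera_model(n))
    cv2.imwrite(f"pics/{n}0.png",bot.grab_frame(n)[:,:,::-1])
E
```

```text
pics
{'clock': 0.0, 'joints': array([ 1.08700917e+00,  2.76599306e-01,  1.50609069e+00,  5.67116538e-06,
        1.36067608e+00, -1.21011906e-01]), 'qvel': array([ 2.84113448e-05,  9.99696170e-04, -7.02424566e-04, -2.61190895e-03,
        1.54936644e-03,  2.38845597e-04]), 'effort': array([ 3.69783238e-04, -4.04591560e+01, -2.37235808e+01,  7.00323377e-02,
        3.47515626e-02, -1.44910036e-04]), 'tool_pos': array([0.20380521, 0.53708839, 0.20461919]), 'eef_rot': array([-0.93883916,  1.3608773 ,  0.93748674]), 'ft_force': array([-0.379723  ,  0.12501258, -0.22479987]), 'moment': array([0.0222018 , 0.02048769, 0.00849568]), 'opening': 0.09394788626715167}
side {'camera_matrix': array([[447.28437195,   0.        , 323.04731742],
       [  0.        , 447.28437195, 244.5797888 ],
       [  0.        ,   0.        ,   1.        ]]), 'k1': -0.07226930552974427, 'rvec': array([ 2.14000823, -0.29106332,  0.18297307]), 'tvec': array([-0.59332845,  0.15791038,  0.83732591])}
top {'camera_matrix': array([[525.98644616,   0.        , 316.88275264],
       [  0.        , 525.98644616, 240.62407847],
       [  0.        ,   0.        ,   1.        ]]), 'k1': -0.14257978224628803, 'rvec': array([ 2.08739014, -2.14658354,  0.19489457]), 'tvec': array([0.06381732, 0.61547046, 1.19226934])}
wrist {'camera_matrix': array([[399.9624715 ,   0.        , 316.58932693],
       [  0.        , 399.9624715 , 249.13656777],
       [  0.        ,   0.        ,   1.        ]]), 'k1': 0.005621396660388443, 'hand_eye': array([[ 9.59273171e-04, -2.41127623e-01,  9.70492941e-01,
        -1.79112123e-01],
       [ 1.85563227e-03, -9.70491288e-01, -2.41129047e-01,
         7.01879206e-02],
       [ 9.99997818e-01,  2.03218665e-03, -4.83522055e-04,
         9.84891330e-04],
       [ 0.00000000e+00,  0.00000000e+00,  0.00000000e+00,
         1.00000000e+00]])}
```

View pics/side0.png

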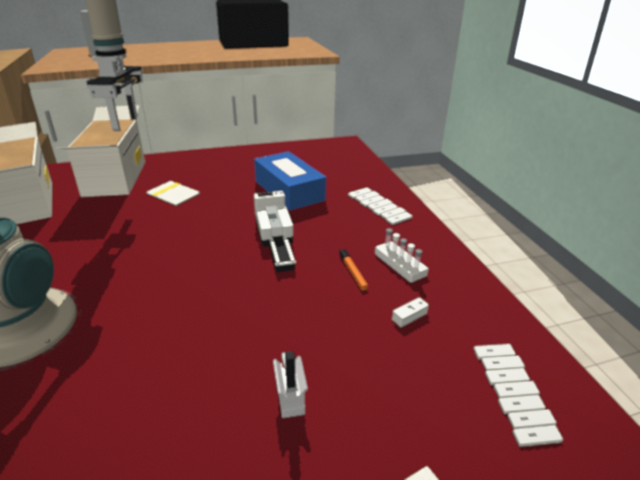

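View pics/top0.png

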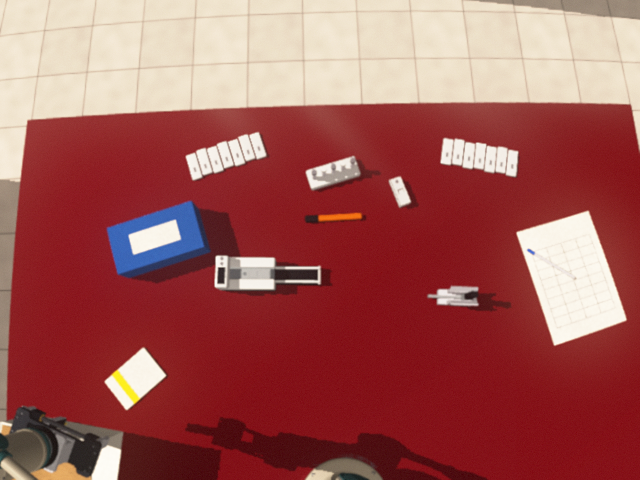

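View pics/wrist0.png

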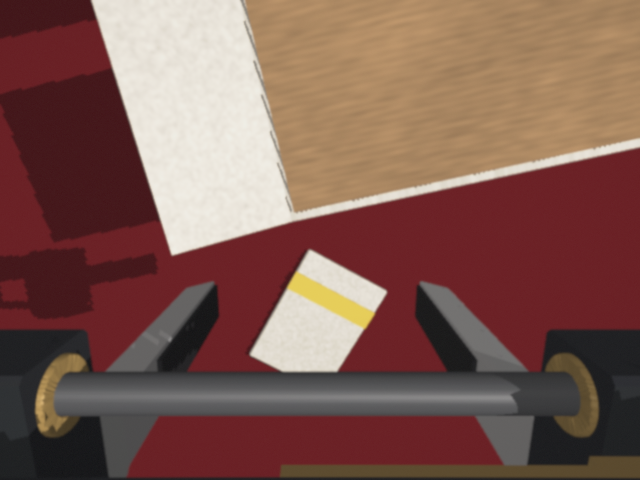

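The top picture shows the reader at about (215–320, 273) with its slot opening to the right, and the stand at (428–480, 296) with the pick's shank pointing left. The scene also holds the blue carton, marker, rack and spares. I'll zoom in for measurement.

```bash
cat > h.py <<'E'
import numpy as np, cv2
from scipy.spatial.transform import Rotation as R
def cam(bot,n,st=None):
    m=bot.camera_model(n)
    K=np.array(m["camera_matrix"]);k=m["k1"]
    if n=="wrist":
        T=np.eye(4);T[:3,:3]=R.from_rotvec(st["eef_rot"]).as_matrix();T[:3,3]=st["tool_pos"]
        C=T@np.array(m["hand_eye"]); Rw=C[:3,:3].T; t=-Rw@C[:3,3]
    else:
        Rw=R.from_rotvec(m["rvec"]).as_matrix(); t=np.array(m["tvec"])
    return K,k,Rw,t
def proj(c,P):
    K,k,Rw,t=c
    P=np.atleast_2d(P); q=P@Rw.T+t; s=q[:,:2]/q[:,2:]
    s=s*(1+k*(s**2).sum(1,keepdims=True)); return s@K[:2,:2].T+K[:2,2]
def unproj(c,uv,z):
    K,k,Rw,t=c
    d=np.array([k,0,0,0.]); 
    s=cv2.undistortPoints(np.array(uv,float).reshape(-1,1,2),K,d).reshape(-1,2)
    dirs=np.c_[s,np.ones(len(s))]@Rw; o=-Rw.T@t
    l=(z-o[2])/dirs[:,2]; return o+dirs*l[:,None]
E
python3 - <<'E'
import cv2
a=cv2.imread("pics/top0.png")
cv2.imwrite("pics/topA.png",cv2.resize(a[245:305,205:335],None,fx=6,fy=6,interpolation=cv2.INTER_CUBIC))
cv2.imwrite("pics/topB.png",cv2.resize(a[275:320,415:520],None,fx=7,fy=7,interpolation=cv2.INTER_CUBIC))
E
```

```text
(no output)
```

View pics/topA.png

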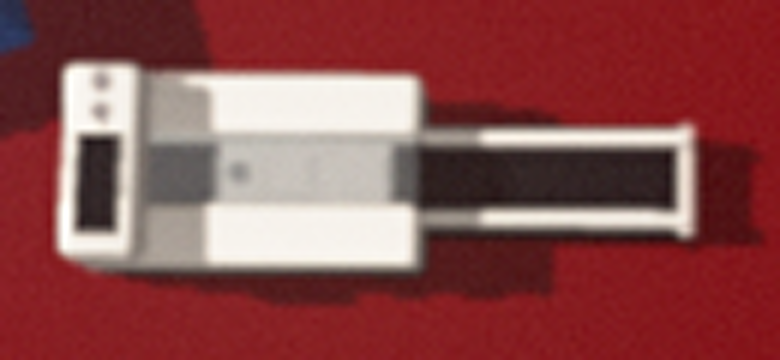

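View pics/topB.png

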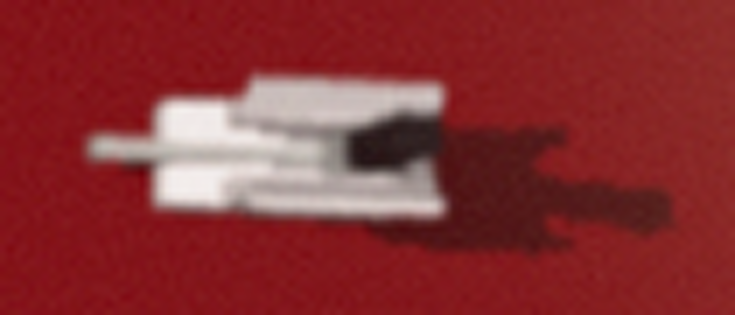

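```bash
python3 - <<'E'
from cell import bot
from h import *
c=cam(bot,"top")
def A(u,v,z): return unproj(c,[[205+(u+.5)/6-.5,245+(v+.5)/6-.5]],z)[0]
def B(u,v,z): return unproj(c,[[415+(u+.5)/7-.5,275+(v+.5)/7-.5]],z)[0]
for n,f,u,v,z in [("front L top",A,420,75,.053),("front R",A,422,268,.053),("lip",A,694,125,.024),("lip",A,690,238,.024),
 ("rear",A,65,65,.079),("rear",A,58,255,.079),("cassette near end top",A,392,143,.028),("cass near",A,392,203,.028),("cass far",A,213,145,.028),("window",A,238,172,.03),
 ("stand front",B,155,100,.02),("stand front",B,155,207,.02),("cheek back",B,443,85,.064),("cheek back",B,443,217,.064),("pick tip",B,88,148,.026)]:
    print(n,f(u,v,z).round(4))
E
```

```text
front L top [0.5813 0.1484 0.053 ]
front R [0.5044 0.1486 0.053 ]
lip [0.5624 0.0403 0.024 ]
lip [0.5166 0.0432 0.024 ]
rear [0.5848 0.2855 0.079 ]
rear [0.5103 0.2877 0.079 ]
cassette near end top [0.5579 0.1623 0.028 ]
cass near [0.5335 0.1626 0.028 ]
cass far [0.559 0.235 0.028]
window [0.5475 0.2246 0.03  ]
stand front [ 0.497  -0.2409  0.02  ]
stand front [ 0.4599 -0.2385  0.02  ]
cheek back [ 0.4945 -0.3299  0.064 ]
cheek back [ 0.4501 -0.3265  0.064 ]
pick tip [ 0.4807 -0.2151  0.026 ]
```

Rough poses: the reader's origin is about (0.5425, 0.149) with yaw about 88°. The cassette's near end shows through the roof about 14 mm inside the mouth. Next I'll look with the wrist camera.

```bash
python3 - <<'E'
from cell import bot
from h import *
s=bot.state(); print(R.from_rotvec(s["eef_rot"]).as_matrix().round(3))
for sg in (1,-1):
    M=np.array([[0,0,-1],[-sg,0,0],[0,sg,0]],float).T
    M=np.column_stack([[0,0,-1],[-sg,0,0],[0,sg,0]]); print(np.linalg.det(M))
    rv=R.from_matrix(M).as_rotvec()
    for p in ([.5425,.12,.2],[.475,-.3,.075],[.54,0.0,.075]):
        print(sg,p,bot.inverse_kinematics(p,rv))
E
```

```text
[[-0.001 -0.935  0.355]
 [-0.001  0.355  0.935]
 [-1.     0.    -0.001]]
1.0
1 [0.5425, 0.12, 0.2] [ 0.09245877  0.24989603  1.55543329  0.          1.33626333 -1.47833756]
1 [0.475, -0.3, 0.075] [-0.68716299  0.35945382  1.72916146  0.          1.05297738 -2.25795932]
1 [0.54, 0.0, 0.075] [-0.12887496  0.33057491  1.7764776   0.          1.03454015 -1.69967129]
1.0
-1 [0.5425, 0.12, 0.2] [ 9.24587691e-02  2.49896028e-01  1.55543329e+00 -4.44089210e-16
  1.33626333e+00  1.66325510e+00]
-1 [0.475, -0.3, 0.075] [-6.87162991e-01  3.59453819e-01  1.72916146e+00 -4.44089210e-16
  1.05297738e+00  8.83633336e-01]
-1 [0.54, 0.0, 0.075] [-1.28874965e-01  3.30574905e-01  1.77647760e+00 -4.44089210e-16
  1.03454015e+00  1.44192136e+00]
```

```bash
cat >> h.py <<'E'
def orient(yaw,sg=-1):
    x=np.array([np.cos(yaw),np.sin(yaw),0])*sg; d=np.array([0,0,-1.])
    return R.from_matrix(np.column_stack([d,np.cross(x,d),x])).as_rotvec()
def shot(bot,n,f):
    s=bot.state(); im=bot.grab_frame(n)[:,:,::-1]; cv2.imwrite(f"pics/{f}.png",im)
    np.save(f"pics/{f}.npy",np.r_[s["tool_pos"],s["eef_rot"]]); return im
def wcam(bot,f):
    a=np.load(f"pics/{f}.npy"); return cam(bot,"wrist",dict(tool_pos=a[:3],eef_rot=a[3:]))
E
python3 - <<'E'
from cell import bot
from h import *
rv=orient(np.pi/2)
bot.movep([.535,.17,.13],rv); shot(bot,"wrist","w1")
print(bot.state()["clock"])
E
```

```text
2.0167
```

View pics/w1.png

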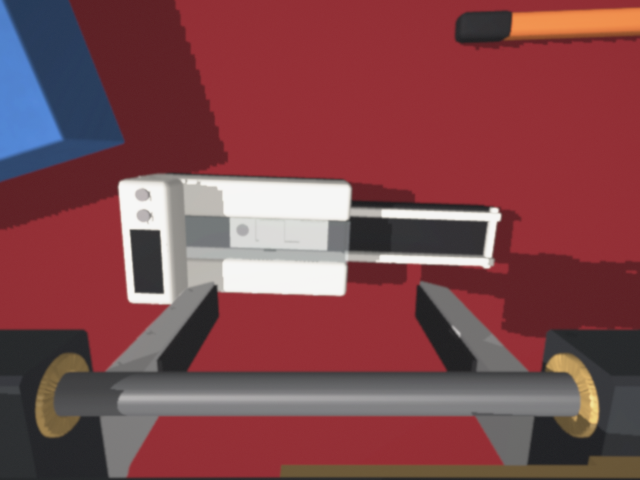

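The wrist view shows the cassette under the clear roof at about (230–328, 234), with the shutter at about (257–300, 230). I'll zoom in.

```bash
python3 - <<'E'
import cv2
a=cv2.imread("pics/w1.png")
cv2.imwrite("pics/w1A.png",cv2.resize(a[200:270,220:355],None,fx=5.9,fy=5.9,interpolation=cv2.INTER_CUBIC))
cv2.imwrite("pics/w1B.png",cv2.resize(a[165:310,110:510],None,fx=2,fy=2,interpolation=cv2.INTER_CUBIC))
E
```

```text
(no output)
```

View pics/w1A.png

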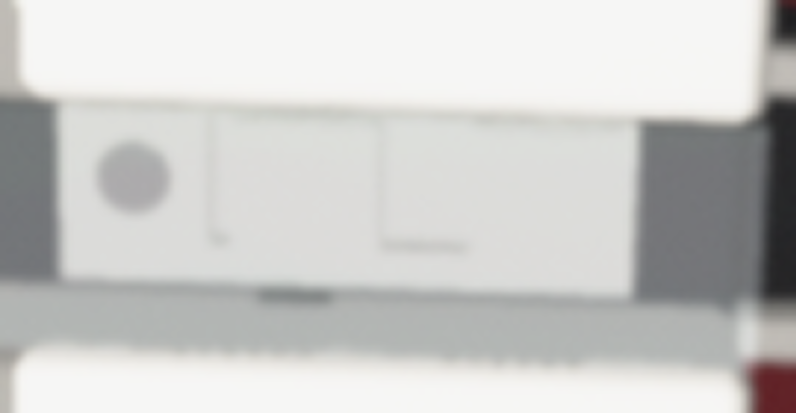

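View pics/w1B.png

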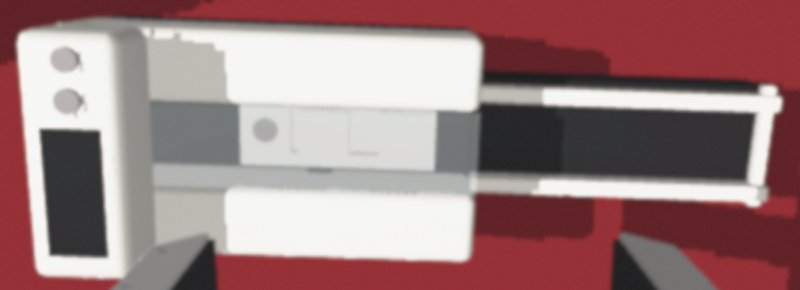

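The wrist picture shows the window's left wall at crop column 380 and its bottom edge running 380–467. The cassette spans 58–638, so the window centre is about 9 mm towards the mouth. I'll take a second reader view and one of the stand, then fit both poses.

```bash
python3 - <<'E'
from cell import bot
from h import *
rv=orient(np.pi/2)
bot.movep([.535,.11,.105],rv); shot(bot,"wrist","w2")
bot.movep([.535,-.02,.19],rv)
bot.movep([.47,-.26,.17],rv); shot(bot,"wrist","w3")
print(bot.state()["clock"])
a=cv2.imread("pics/w2.png")
cv2.imwrite("pics/w2A.png",cv2.resize(a[180:320,40:340],None,fx=2.6,fy=2.6,interpolation=cv2.INTER_CUBIC))
E
```

```text
4.1333
```

View pics/w2.png

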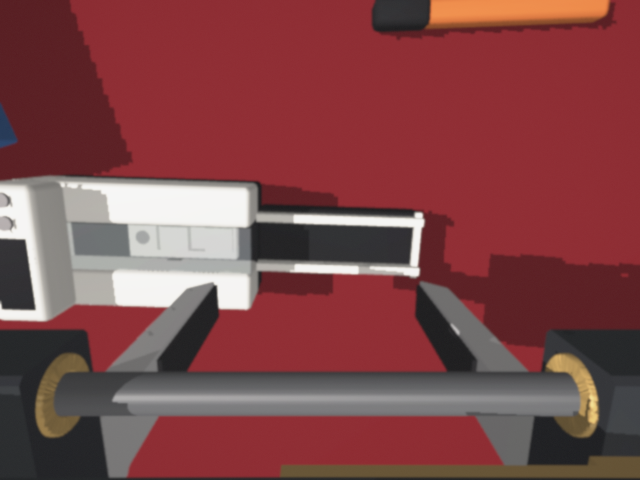

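View pics/w2A.png

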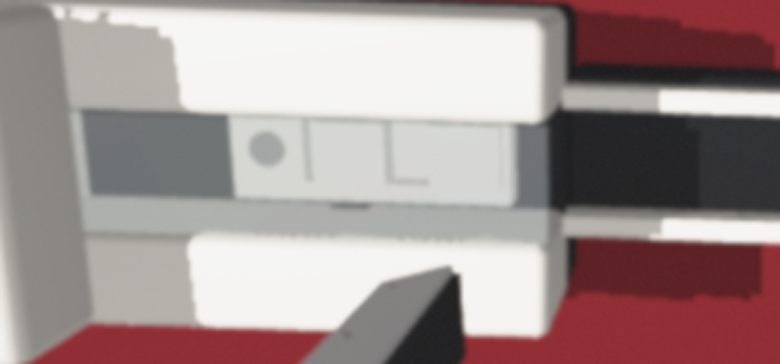

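View pics/w3.png

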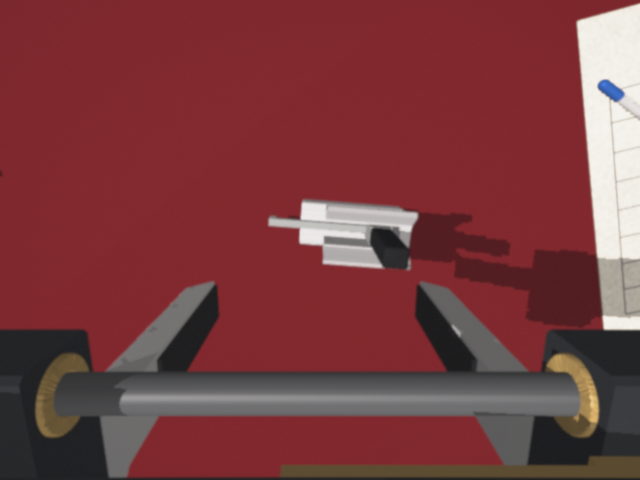

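```bash
python3 - <<'E'
from cell import bot
from h import *
c1=wcam(bot,"w1");c2=wcam(bot,"w2");c3=wcam(bot,"w3")
def g(c,x0,y0,f):
    return lambda u,v,z: unproj(c,[[x0+(u+.5)/f-.5,y0+(v+.5)/f-.5]],z)[0].round(4)
A=g(c1,220,200,5.9);B=g(c1,110,165,2);C=g(c2,40,180,2.6);D=g(c3,0,0,1); Bt=g(c2,0,0,1)
for n,f,u,v,z in [("front top far",B,480,40,.053),("front top near",B,471,260,.053),("roof edge",A,755,200,.053),
 ("floor lip far",B,750,110,.02),("floor lip near",B,748,184,.02),("side far",B,350,104,.02),
 ("cas near",A,637,150,.028),("cas near",A,634,290,.028),("cas far",A,58,120,.028),("cas far",A,62,278,.028),("cas lat side",A,350,285,.028),("win L",A,380,180,.029),("win R",A,468,248,.029),("shut L",A,210,180,.029)]:
    print("w1",n,f(u,v,z))
for n,f,u,v,z in [("front top far",C,568,20,.053),("front top near",C,548,330,.053),
 ("cas near",C,518,150,.028),("cas near",C,515,205,.028),("cas far",C,230,120,.028),("cas far",C,236,194,.028),("win L",C,388,150,.029),("win R",C,430,182,.029),("shut L",C,307,150,.029),("shutR?",C,500,150,.03),
 ("lip top out far",Bt,421,218,.024),("lip out near",Bt,418,272,.024),("lip floor",Bt,412,232,.02),("lip floor",Bt,411,262,.02)]:
    print("w2",n,f(u,v,z))
for n,u,v,z in [("block front far",301,200,.02),("block front near",300,245,.02),("tip",269,221,.026),
  ("cheek",327,206,.052),("handle top",374,233,.115),("handle top",384,267,.115),("handle top",406,263,.115),("lip far back",418,213,.064),("lip near back",409,269,.064),("lip near fr",324,264,.064)]:
    print("w3",n,D(u,v,z))
E
```

```text
w1 front top far [0.5828 0.1505 0.053 ]
w1 front top near [0.5088 0.1519 0.053 ]
w1 roof edge [0.5512 0.1512 0.053 ]
w1 floor lip far [0.5549 0.0485 0.02  ]
w1 floor lip near [0.5269 0.0463 0.02  ]
w1 side far [0.5568 0.1947 0.02  ]
w1 cas near [0.5522 0.1636 0.028 ]
w1 cas near [0.5348 0.1638 0.028 ]
w1 cas far [0.5557 0.2335 0.028 ]
w1 cas far [0.5361 0.234  0.028 ]
w1 cas lat side [0.5353 0.1987 0.028 ]
w1 win L [0.5486 0.1947 0.029 ]
w1 win R [0.5402 0.1841 0.029 ]
w1 shut L [0.5486 0.2153 0.029 ]
w2 front top far [0.5831 0.1443 0.053 ]
w2 front top near [0.5101 0.1515 0.053 ]
w2 cas near [0.5483 0.1616 0.028 ]
w2 cas near [0.534 0.163 0.028]
w2 cas far [0.5559 0.233  0.028 ]
w2 cas far [0.5368 0.2336 0.028 ]
w2 win L [0.5485 0.1939 0.029 ]
w2 win R [0.5402 0.184  0.029 ]
w2 shut L [0.5485 0.2142 0.029 ]
w2 shutR? [0.5487 0.1657 0.03  ]
w2 lip top out far [0.5606 0.0423 0.024 ]
w2 lip out near [0.5235 0.0419 0.024 ]
w2 lip floor [0.5504 0.0467 0.02  ]
w2 lip floor [0.5294 0.0461 0.02  ]
w3 block front far [ 0.4998 -0.2447  0.02  ]
w3 block front near [ 0.4618 -0.2436  0.02  ]
w3 tip [ 0.4833 -0.2186  0.026 ]
w3 cheek [ 0.4993 -0.2652  0.052 ]
w3 handle top [ 0.4918 -0.2917  0.115 ]
w3 handle top [ 0.4707 -0.2986  0.115 ]
w3 handle top [ 0.4733 -0.3119  0.115 ]
w3 lip far back [ 0.4961 -0.3302  0.064 ]
w3 lip near back [ 0.4542 -0.3262  0.064 ]
w3 lip near fr [ 0.4578 -0.2631  0.064 ]
```

```bash
python3 - <<'E'
import cv2
a=cv2.imread("pics/w3.png")
cv2.imwrite("pics/w3A.png",cv2.resize(a[190:280,255:430],None,fx=4.5,fy=4.5,interpolation=cv2.INTER_CUBIC))
E
```

```text
(no output)
```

View pics/w3A.png

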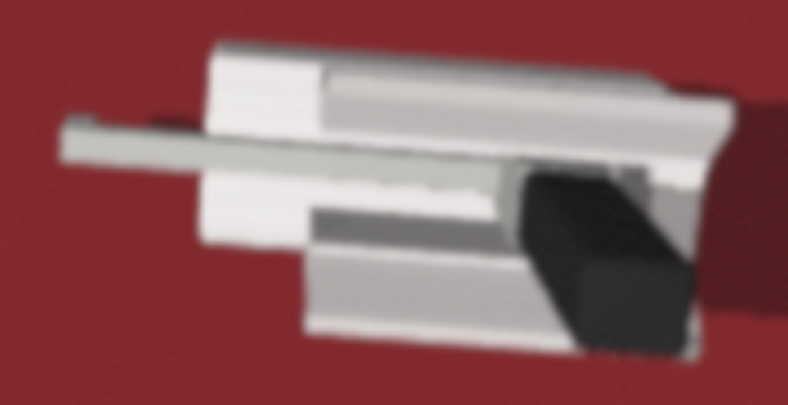

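```bash
cat >> h.py <<'E'
def box(x0,x1,y0,y1,z0,z1):
    P=np.array([[x,y,z] for x in(x0,x1) for y in(y0,y1) for z in(z0,z1)])/1000.
    E=[(i,j) for i in range(8) for j in range(i+1,8) if bin(i^j).count("1")==1]
    return P,E
def tw(P,o):  # o=(x,y,z,yaw)
    M=R.from_euler("z",o[3]).as_matrix(); return P@M.T+np.array(o[:3])
def overlay(f,c,items,crop,s,out):
    a=cv2.imread(f"pics/{f}.png"); x0,x1,y0,y1=crop
    a=cv2.resize(a[y0:y1,x0:x1],None,fx=s,fy=s,interpolation=cv2.INTER_CUBIC)
    for o,b,col in items:
        P,E=box(*b); q=(proj(c,tw(P,o))-[x0,y0]+.5)*s-.5
        for i,j in E: cv2.line(a,tuple(int(v) for v in q[i].round()),tuple(int(v) for v in q[j].round()),col,1,cv2.LINE_AA)
    cv2.imwrite(f"pics/{out}.png",a)
E
python3 - <<'E'
from cell import bot
from h import *
rd=(.5457,.150,0,np.pi/2-.036)
ca=tuple(tw(np.array([[.0135+.035,-.001,.02]]),rd)[0])+(rd[3],)
g=(0,255,0);b=(255,0,0);r=(0,0,255)
its=[(rd,(0,107,-38,38,20,53),g),(rd,(107,137,-38,38,20,79),g),(rd,(-108,0,-14,14,20,29),b),(rd,(0,125,-14,14,20,49),(255,255,0)),(ca,(-35,35,-13,13,0,8),r),(ca,(-14.5,-3.5,-8,8,8,8),r),(ca,(-17,17,-8,8,8,8),(255,0,255))]
overlay("w1",wcam(bot,"w1"),its,(110,510,165,310),2,"o1")
overlay("w2",wcam(bot,"w2"),its,(0,430,165,320),1.85,"o2")
st=(.4768,-.304,0,np.pi/2-.066); pk=(.4768,-.304,.02,np.pi/2-.066)
its=[(st,(-25,60,-18,18,0,20),g),(st,(-25,40,-9,9,20,52),b),(st,(-25,40,-18,18,64,64),b),(pk,(-8,8,-7,7,0,95),r),(pk,(8,88,-3,3,0,6),r)]
overlay("w3",wcam(bot,"w3"),its,(255,430,190,280),4.5,"o3")
E
```

```text
(no output)
```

View pics/o1.png

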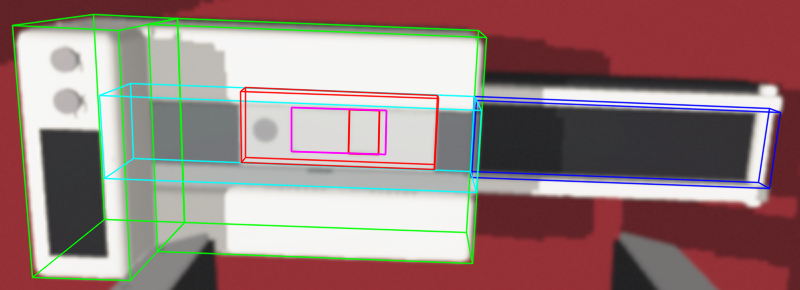

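View pics/o2.png

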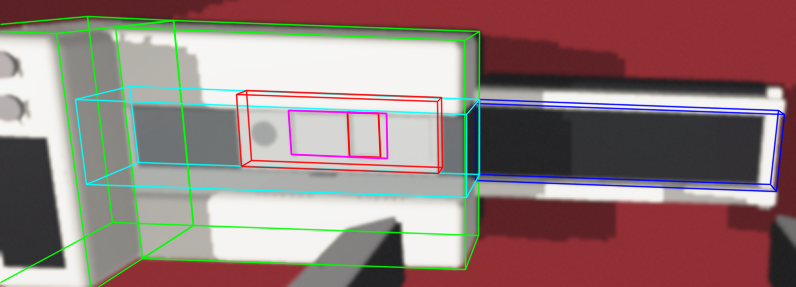

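View pics/o3.png

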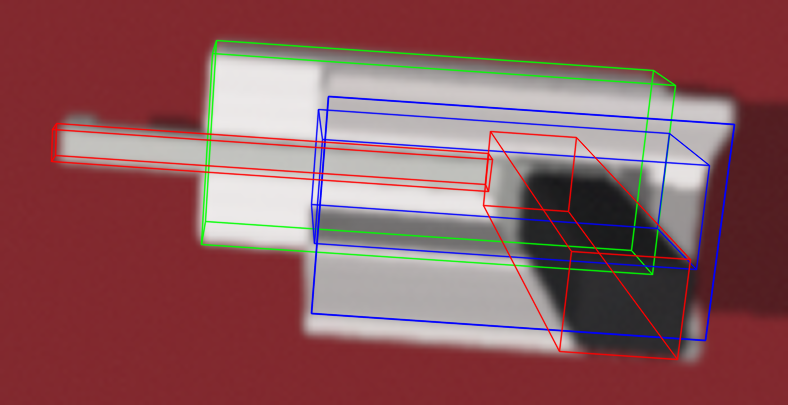

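Both fits are good: the reader is at (0.5457, 0.150) with yaw 88°, and the stand at (0.4768, −0.304) with yaw 86.2°. The pick sits about 2 mm back in its stand. Now I'll grasp and lift it.

```bash
cat >> h.py <<'E'
RD=(.5457,.150,0,np.pi/2-.036); ST=(.4768,-.304,0,np.pi/2-.066)
GZ=.051   # TCP height above pick origin
E
python3 - <<'E'
from cell import bot
from h import *
rv=orient(ST[3]); p=tw(np.array([[-.002,0,0]]),ST)[0]
bot.movep([p[0],p[1],.14],rv)
f=bot.move_linear([p[0],p[1],.02+GZ],v=.08,stop_force=6)
print("stop",f,bot.state()["tool_pos"].round(4))
bot.clamp(); s=bot.state(); print(s["opening"],s["ft_force"].round(2),s["tool_pos"].round(4))
bot.move_linear([p[0],p[1],.02+GZ+.08],v=.1,stop_force=8)
s=bot.state(); print(s["clock"],s["opening"],s["ft_force"].round(2),s["moment"].round(3),s["tool_pos"].round(4))
shot(bot,"wrist","w4")
E
```

```text
stop False [ 0.4771 -0.3063  0.0715]
0.015635494035956446 [-0.78 -0.73  0.13] [ 0.4767 -0.306   0.071 ]
7.6083 0.01555175257383678 [-0.55  0.22 -1.34] [-0.033  0.212  0.001] [ 0.4762 -0.3057  0.1504]
```

View pics/w4.png

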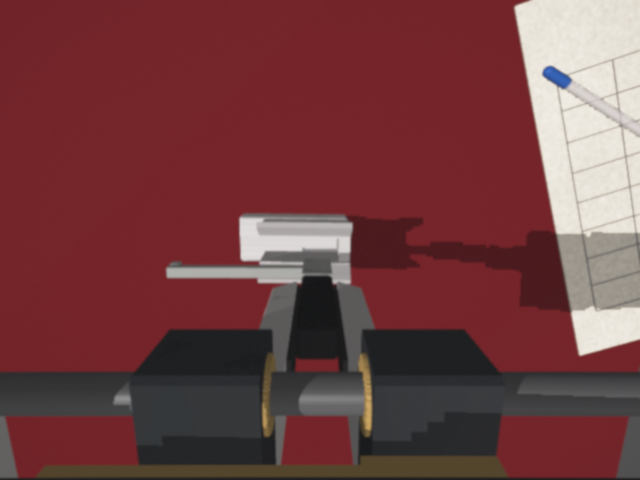

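The pick is held clear of its stand, with the shank at (168–300, 270). I'll check the held pose with an overlay.

```bash
python3 - <<'E'
from cell import bot
from h import *
a=np.load("pics/w4.npy")
print(R.from_rotvec(a[3:]).as_matrix().round(4))
pk=(a[0],a[1],a[2]-GZ,ST[3])
r=(0,0,255)
overlay("w4",wcam(bot,"w4"),[(pk,(-8,8,-7,7,0,95),r),(pk,(8,88,-3,3,0,6),r),(pk,(83,88,-3.5,3.5,-6,0),(0,255,0))],(155,355,200,370),4,"o4")
E
```

```text
[[-1.100e-03  9.978e-01 -6.590e-02]
 [ 9.000e-04 -6.590e-02 -9.978e-01]
 [-1.000e+00 -1.100e-03 -8.000e-04]]
```

View pics/o4.png

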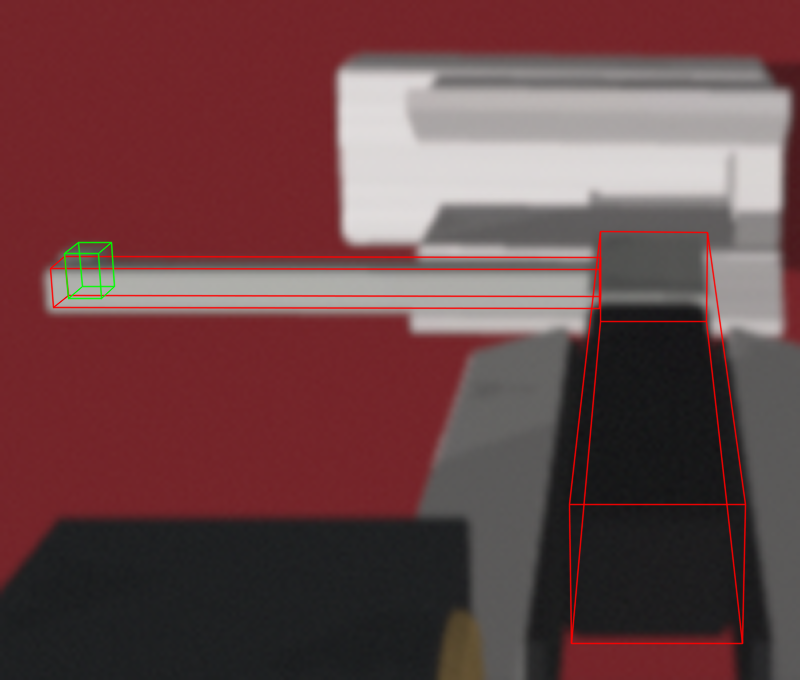

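Held pose agrees to about 1 mm. Moving to the reader and entering the slot above the cassette.

```bash
cat >> h.py <<'E'
def tcp_for(bx,by,bz):  # barb lower end at reader coords (m) -> TCP
    o=tw(np.array([[bx-.0855,by,bz+.006+GZ]]),RD)[0]; return o
def barb(tp):
    M=R.from_euler("z",RD[3]).as_matrix(); q=M.T@(np.array(tp)-np.array(RD[:3])); return (q+[.0855,0,-.006-GZ])*1000
E
python3 - <<'E'
from cell import bot
from h import *
rv=orient(RD[3])
Y=-.0015
t=tcp_for(-.03,Y,.12); bot.movep(t,rv)
bot.move_linear(tcp_for(-.03,Y,.0345),v=.08,stop_force=4)
s=bot.state(); print(s["clock"],barb(s["tool_pos"]).round(2),s["ft_force"].round(2))
shot(bot,"wrist","w5")
f=bot.move_linear(tcp_for(.0392,Y,.0345),v=.04,stop_force=2)
bot.dwell(.2)
s=bot.state(); print(f,s["clock"],barb(s["tool_pos"]).round(2),s["ft_force"].round(2),s["moment"].round(3))
shot(bot,"wrist","w6")
E
```

```text
10.1833 [-30.01  -2.04  35.06] [ 0.48  0.39 -0.94]
False 12.3167 [39.06 -1.52 34.51] [ 0.34 -0.31 -0.93] [0.043 0.144 0.006]
```

View pics/w6.png

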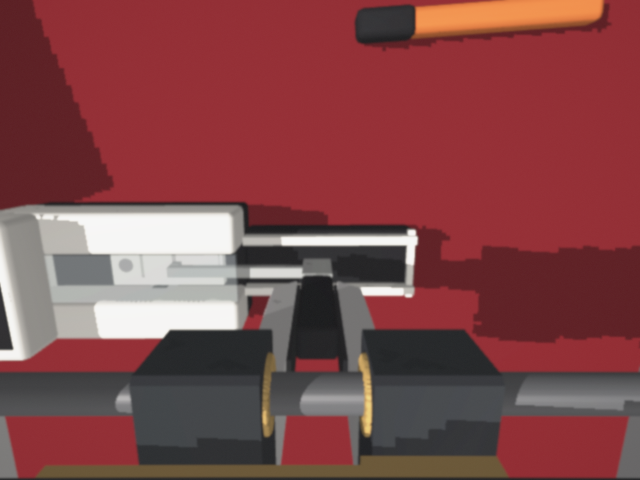

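```bash
python3 - <<'E'
from cell import bot
from h import *
a=np.load("pics/w6.npy"); print(barb(a[:3]))
pk=(a[0],a[1],a[2]-GZ,RD[3]);ca=tuple(tw(np.array([[.0135+.035,-.001,.02]]),RD)[0])+(RD[3],)
g=(0,255,0);r=(0,0,255)
overlay("w6",wcam(bot,"w6"),[(pk,(8,88,-3,3,0,6),r),(pk,(83,88,-3.5,3.5,-6,0),g)],(50,270,220,320),3.6,"o6")
overlay("w6",wcam(bot,"w6"),[(ca,(-35,35,-13,13,8,8),r),(ca,(-14.5,-3.5,-8,8,8,8),g)],(50,270,220,320),3.6,"o6b")
E
```

```text
[39.05985536 -1.52198059 34.5068373 ]
```

View pics/o6.png

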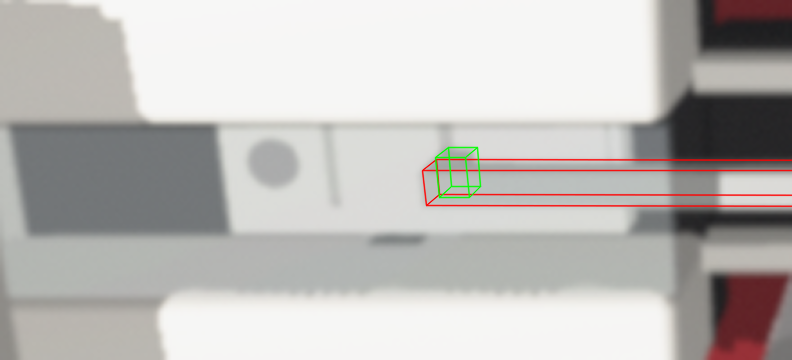

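View pics/o6b.png

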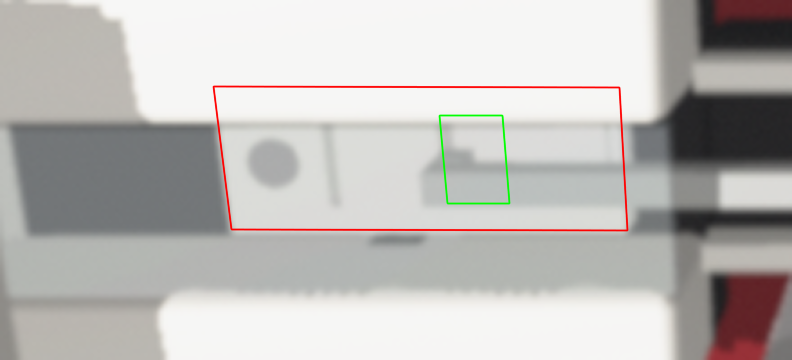

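The barb appears centred over the window at overlay (475, 160). I'll lower it gently by feel.

```bash
python3 - <<'E'
from cell import bot
from h import *
Y=-.0015
for z in (.031,.029,.027,.0255,.0245):
    f=bot.move_linear(tcp_for(.0392,Y,z),v=.01,stop_force=1.5)
    s=bot.state(); print(z,f,s["clock"],barb(s["tool_pos"]).round(2),s["ft_force"].round(2),s["moment"].round(3))
    if f: break
E
```

```text
0.031 False 12.8667 [39.21 -1.44 30.91] [ 0.49 -0.13 -1.02] [-0.014  0.162 -0.051]
0.029 False 13.2167 [39.17 -1.43 28.92] [-0.63  0.7  -0.7 ] [ 0.021  0.158 -0.033]
0.027 False 13.5667 [39.2  -1.42 26.9 ] [ 0.17 -0.67 -0.5 ] [ 0.003  0.186 -0.055]
0.0255 False 13.8667 [39.2  -1.44 25.42] [ 0.22 -0.5  -0.34] [0.03  0.18  0.019]
0.0245 False 14.1167 [39.19 -1.44 24.43] [-0.19  0.15 -0.32] [-0.001  0.133 -0.009]
```

The barb sank to z 24.4, below the cassette's top face at 28, so it is in the window. Now I'll feel for its edge and pull.

```bash
python3 - <<'E'
from cell import bot
from h import *
Y=-.0015; Z=.0248
f=bot.move_linear(tcp_for(.033,Y,Z),v=.008,stop_force=1.5)
s=bot.state(); print(f,s["clock"],barb(s["tool_pos"]).round(2),s["ft_force"].round(2))
x0=barb(s["tool_pos"])[0]/1000
for k in range(1,5):
    f=bot.move_linear(tcp_for(x0-.003*k,Y,Z),v=.012,stop_force=7.0)
    s=bot.state(); print(f,s["clock"],barb(s["tool_pos"]).round(2),s["ft_force"].round(2),s["moment"].round(3))
    if f: break
shot(bot,"wrist","w7")
a=cv2.imread("pics/w7.png"); cv2.imwrite("pics/w7A.png",cv2.resize(a[190:330,40:440],None,fx=2,fy=2))
E
```

```text
True 14.6583 [35.48 -0.99 24.14] [-0.4   1.86 -1.51]
False 15.0833 [33.25 -1.17 24.57] [ 0.11  4.82 -2.3 ] [1.157 0.119 0.025]
False 15.4833 [29.73 -1.23 24.69] [-0.41  5.02 -1.38] [1.201 0.206 0.075]
False 15.8833 [26.53 -1.3  24.76] [ 0.29  4.6  -1.55] [1.116 0.24  0.108]
False 16.2833 [23.52 -1.32 24.76] [ 0.34  5.48 -1.69] [1.116 0.267 0.1  ]
```

View pics/w7A.png

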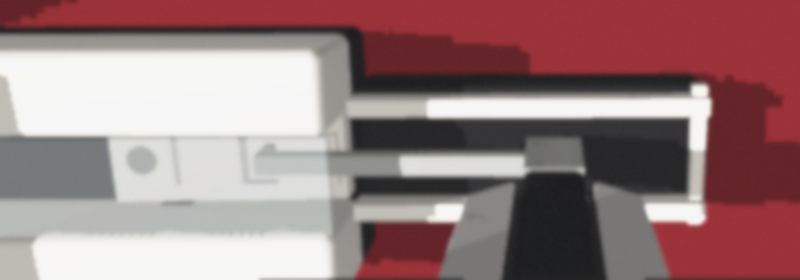

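The cassette is following at about 5 N of drag. I'll continue in monitored segments.

```bash
python3 - <<'E'
from cell import bot
from h import *
Y=-.0015; Z=.0248
tgt=-.0675; x=barb(bot.state()["tool_pos"])[0]/1000; n=0
while x>tgt+.0005 and n<25:
    n+=1
    xn=max(tgt,x-.008)
    f=bot.move_linear(tcp_for(xn,Y,Z),v=.02 if x<.002 else .015,stop_force=3.7)
    s=bot.state(); b=barb(s["tool_pos"]); fy=s["ft_force"]; 
    print(f,round(s["clock"],2),b.round(2),fy.round(2))
    x=xn if not f else b[0]/1000
    if np.linalg.norm(fy)>8.3: print("high"); break
shot(bot,"wrist","w8")
a=cv2.imread("pics/w8.png"); cv2.imwrite("pics/w8A.png",cv2.resize(a[190:330,0:400],None,fx=2,fy=2))
E
```

```text
False 17.02 [15.58 -1.37 24.8 ] [-1.12  4.89 -2.18]
False 17.7 [ 7.61 -1.37 24.83] [-0.35  4.9  -0.79]
True 18.08 [ 2.25 -1.02 24.31] [ 0.39  0.35 -0.68]
False 18.92 [-5.82 -1.57 24.79] [ 0.5   0.47 -0.63]
False 19.47 [-13.96  -1.51  24.8 ] [-0.13  1.03 -0.95]
False 20.02 [-21.92  -1.53  24.8 ] [ 0.   -0.32 -0.95]
False 20.57 [-29.93  -1.52  24.82] [-0.53  0.59  0.02]
False 21.12 [-37.94  -1.51  24.8 ] [-0.19  0.13 -0.7 ]
False 21.67 [-45.94  -1.51  24.8 ] [ 0.55  0.12 -1.17]
False 22.22 [-53.94  -1.52  24.8 ] [ 0.16  0.5  -0.22]
False 22.77 [-61.95  -1.51  24.81] [ 0.2   0.59 -1.17]
False 23.21 [-67.71  -1.51  24.79] [ 0.47  0.02 -1.56]
```

View pics/w8.png

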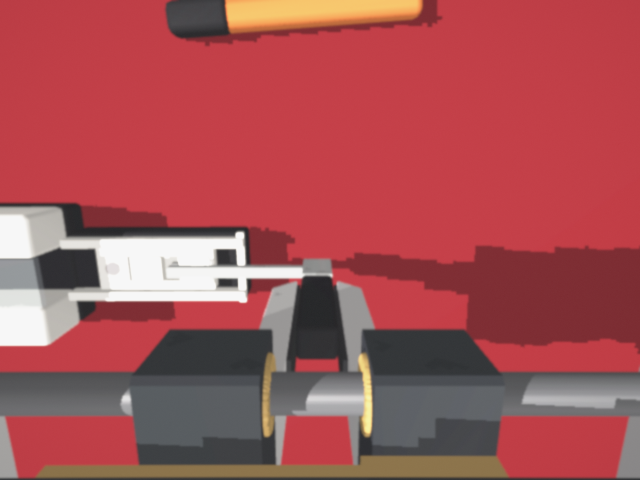

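The cassette lies on the tray at columns 98–218, between the mouth at about 80 and the lip at about 240. I'll unhook and lift straight up, check, and carry the pick back to the stand.

```bash
python3 - <<'E'
from cell import bot
from h import *
Y=-.0015
f=bot.move_linear(tcp_for(-.0652,Y,.0252),v=.015,stop_force=2); print(f)
f=bot.move_linear(tcp_for(-.0652,Y,.045),v=.02,stop_force=2.5); s=bot.state(); print(f,barb(s["tool_pos"]).round(2),s["ft_force"].round(2))
f=bot.move_linear(tcp_for(-.0652,Y,.11),v=.1)
shot(bot,"wrist","w9")
rv=orient(ST[3]); 
bot.movep([.4767,-.306,.16],rv); bot.dwell(.2)
shot(bot,"wrist","w10"); shot(bot,"top","t10")
print(bot.state()["clock"])
a=np.load("pics/w10.npy")
g=(0,255,0);r=(0,0,255); pk=(a[0],a[1],a[2]-GZ,ST[3])
overlay("w10",wcam(bot,"w10"),[(pk,(8,88,-3,3,0,6),r),(pk,(-8,8,-7,7,0,95),r),(ST,(-25,60,-18,18,20,20),g)],(150,370,190,370),3.5,"o10")
ca=tuple(tw(np.array([[-.054,-.001,.02]]),RD)[0])+(RD[3],)
overlay("w9",wcam(bot,"w9"),[(ca,(-35,35,-13,13,8,8),r),(RD,(-108,0,-14,14,20,29),(255,0,0))],(0,400,150,350),2,"o9")
E
```

```text
False
False [-65.19  -1.35  44.85] [-0.43  0.67 -1.2 ]
27.05
```

View pics/o9.png

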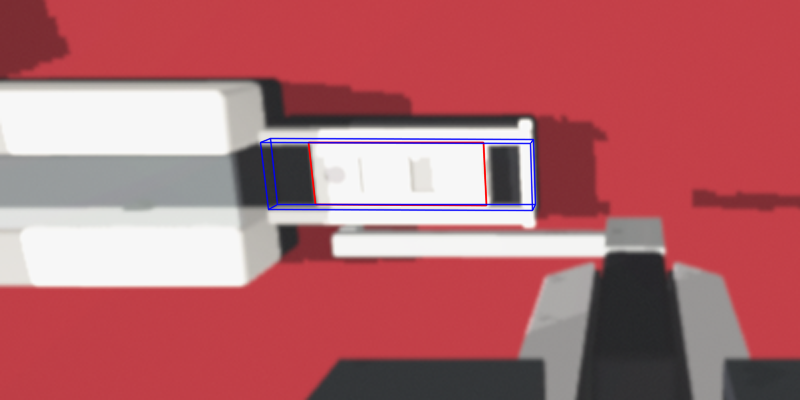

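View pics/o10.png

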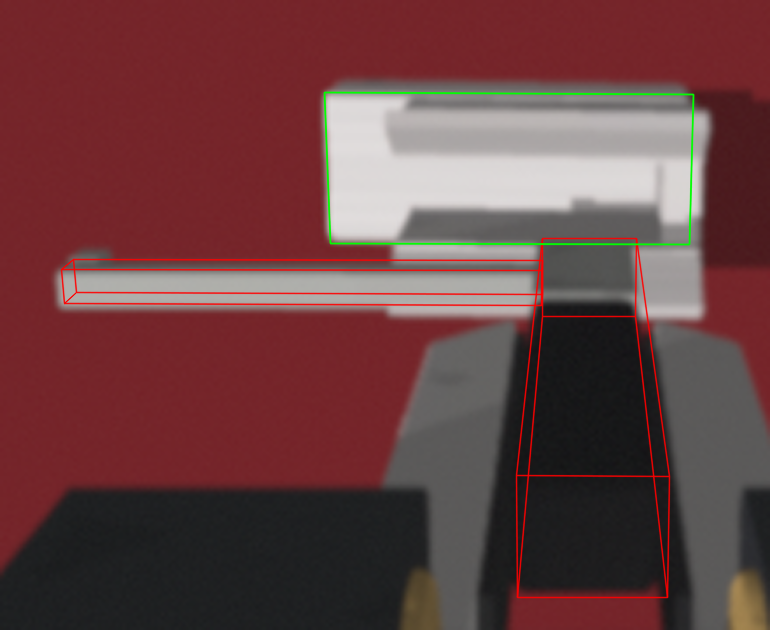

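The cassette is where I wanted it: centre about x −54, flat and clear of the slot, matching the red overlay. The pick hasn't slipped in the grip. Lowering it into the groove.

```bash
python3 - <<'E'
from cell import bot
from h import *
f=bot.move_linear([.4767,-.306,.095],v=.06,stop_force=4); print(f)
f=bot.move_linear([.4767,-.306,.0708],v=.025,stop_force=3)
s=bot.state(); print(f,s["tool_pos"].round(4),s["ft_force"].round(2))
if s["tool_pos"][2]<.0735:
    bot.release(); bot.dwell(.3)
    bot.move_linear([.4767,-.306,.17],v=.1)
    bot.dwell(.2); shot(bot,"wrist","w11"); shot(bot,"top","t11"); shot(bot,"side","s11")
    pk=tuple(tw(np.array([[-.002,0,.02]]),ST)[0])+(ST[3],)
    overlay("w11",wcam(bot,"w11"),[(pk,(8,88,-3,3,0,6),(0,0,255)),(pk,(-8,8,-7,7,0,95),(0,0,255))],(200,440,180,350),3.3,"o11")
print(bot.state()["clock"],bot.state()["opening"])
E
```

```text
False
True [ 0.4765 -0.3058  0.071 ] [ 0.26 -0.11  5.16]
32.25 0.09416531445593299
```

View pics/o11.png

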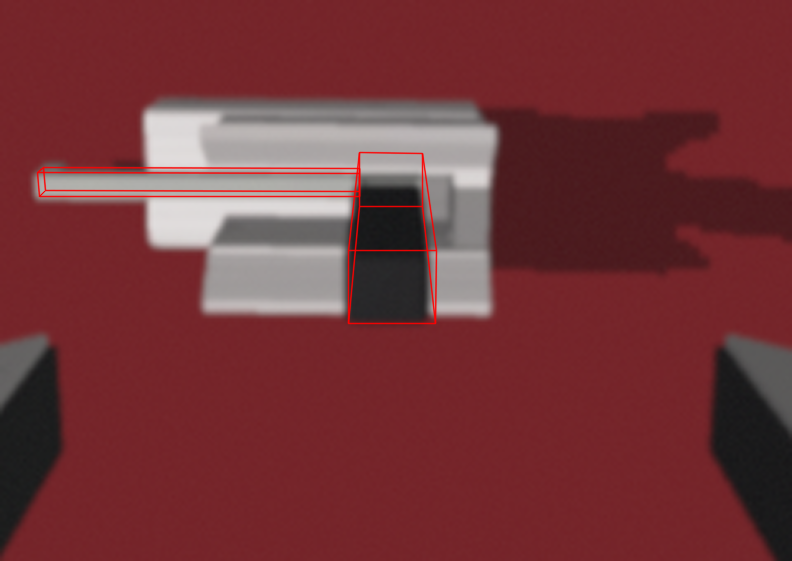

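View pics/t11.png

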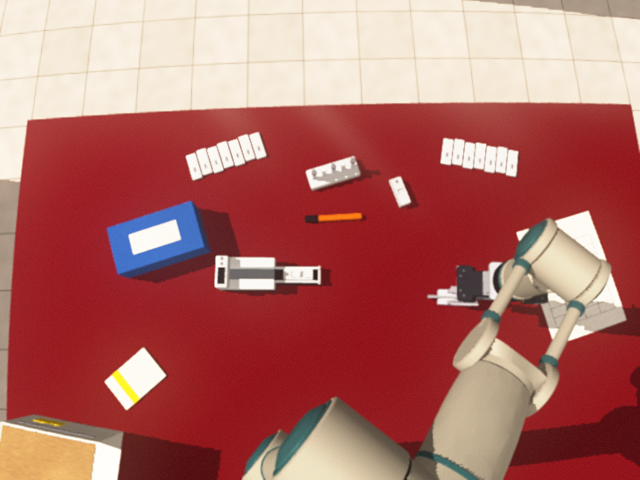

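The pick stands upright in its groove, matching the overlay to about 1–2 mm. The cassette lies on the tray at (285–310, 273) and the bystanders look unmoved. Handing in.

```bash
python3 - <<'E'
from cell import bot
print(bot.hand_in()); print(bot.state()["clock"])
E
```

```text
the job is handed in; nothing more can be done
None
the job is handed in; nothing more can be done
```

The cassette is out of the slot and lying flat on the landing tray, and the pick is back upright in its stand and released. I handed the job in shortly after 32 s; no verdict was reported.

- **Hooking:** I found the window in the wrist pictures, about 9 mm to the mouth side of the cassette's middle, and lowered the barb into it by feel. It met no resistance down to 24.4 mm, below the cassette's top face at 28 mm.
- **Dragging:** The logged pull was about 5 N until the cassette's rear end passed the pad, then almost nothing. The highest tool force I read was about 5.7 N, but I only read it between segments, so brief peaks would not show.
- **Cassette, last check:** Its centre is about 54 mm before the mouth and near the middle line. I judged this from the wrist overlay and the final top picture.
- **Pick, last check:** The overlay shows it seated to about 1–2 mm. Setting it down on the stand gave about 5 N.
- **Bystanders:** They look unmoved in the top picture, though I did not measure them.

No check failed or disagreed, apart from a roughly 3 mm offset between the top and wrist cameras. I used the wrist values.

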